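# Open the dish imager's spring hood and slide the culture dish in

### The job

Slide the black thumb latch of the dish imaging chamber sideways, away from the dish track, so that its spring-loaded white hood swings open. Then push the culture dish along the track into the chamber until it rests against the stop at the far end. Leave the hood open and the dish lying flat between the track's side rails, and do not disturb the other things on the bench.

Things in the scene. Friction and masses are not known exactly. Their poses are not given: they have to be found in the camera images.
- chamber: Fixed dish imaging chamber: grey base plate 350 x 132 x 12 mm with a dish track along its top. Origin on the bench under the track's centre line; x along the track, from its open loading end (x = -200 mm) to the stop, z up. Track floor 12 mm above the bench; side rails 8 mm high, inner faces at y = -48 and 48 mm. Latch on the -y side, on a grey plinth x -125 to -8, y -136 to -66 mm, 26 mm high.
- track_end (a point): Foot of the track's end stop (aluminium bar, rising to 27 mm above the bench): on its face, on the centre line, at the track's floor; x = 105, y = 0, z = 12 mm in the chamber's frame. A 90 mm dish that rests against the stop has its centre 45 mm before it, at x = 60 mm.
- hood_front (a point): Middle of the upper front edge of the white hood (144 x 128 x 48 mm, 0.25 kg, window on top); moves with it. Closed: at x = -12, y = 0 mm, 70 mm above the bench; the hood covers x -12 to 132, y -64 to 64 mm and its front wall, lower edge 22 mm above the bench, bars the track.
- hood (a joint): Angle of the hood in rad: 0 closed, 1.75 fully open. Hinge along the chamber's y at x = 135 mm, 22 mm above the bench; the front edge rises up and away from the loading end. A spring opens it fully in about 1 to 2 s once the latch lets go, and holds it open. A steel tongue of the latch over a steel lip at the hood's front corner keeps it shut.
- latch (a joint): Travel of the thumb latch in m: 0 at its innermost (locked), 0.028 at its outer end, growing towards the chamber's -y (away from the track). Its start is 0 to 6 mm. It lets go of the hood at about 0.015. It needs about 2 to 3 N, has no return spring and stays where it is left.
- latch_tab (a point): Centre of the latch's upright black ribbed tab, which moves with the latch: 30 mm along the chamber's x, 8 mm thick along y, 40 mm tall, from 36 to 76 mm above the bench (this point is 56 mm above it). At latch 0 it lies at x = -95, y = -84 mm in the chamber's frame. Over the track side of it, above the dish (top 28 mm above the bench), there is free room for fingers.
- dish_center (a point): Centre (half-way up) of the closed clear culture dish, lying upside down with its brownish gel layer on top, 90 mm across and 16 mm high, about 60 g. It lies loose on the track outside the hood, its centre at chamber x = -145 to -75 mm, with about 3 mm of play to each rail. Too wide to be grasped by its rim: push it.
- dish_stack: Bystander: stack of three more such dishes, 90 mm across, 48 mm high, on the bench beside the hood on the chamber's -y side. Origin at the centre of its underside.
- loop_rod: Bystander: inoculating loop lying on the bench along the chamber's +y side, blue handle 10 mm thick and thin steel wire, 180 mm long along its x. Origin at its middle, on the bench.
- reagent: Bystander: amber bottle, 70 mm across, 150 mm tall. Origin at the centre of its underside.
- beaker: Bystander: open glass, 80 mm across, 100 mm tall. Origin at the centre of its underside.
- forceps: Bystander: steel forceps lying flat, 130 mm long along their x, 10 mm high. Origin about at their middle, on the bench.
Things that resemble listed ones, but are neither listed nor needed, are in the scene too. Leave any turquoise look-alike of the part that bears dish_center alone.

How it is judged:
By the outcome, as a careful person would: the job done as asked, in the order asked, and still so for the second after the job is handed in, with the robot touching nothing.
It also fails if it takes over 40 s, if anything falls off the work surface, if the arm or the gripper's body presses on something with over 40 N, if the wrist force passes 120 N, or if a joint passes its speed limit or range.

### The arm

A 7-joint arm with a two-finger parallel gripper is mounted at the origin on the work surface. World frame = base frame: x ahead of the robot, y to its left, z up, the work surface at z = 0. Lengths are in mm, angles in rad, forces in N, time in s.
With the tool pointing down it reaches from about 425 to 950 mm from the base axis. Payload 4.7 kg.
Tool frame: the origin (TCP) lies on the centre line of the jaws, within the pads' length; the fingertips stand 11 mm ahead of it and the grasp point (between the pads) lies 8 mm behind it; z points along the fingers, y is the line along which they close (so a half turn about z gives the same grasp; the last joint's range is limited). The gripper opens to 87 mm and grips with 3 to 60 N. Pads are 19 mm wide; open, the fingers measure 117 mm over their backs; the gripper's body (75 mm by 190 mm) begins 51 mm behind the grasp point.
Start: joints at [1.093, 0.469, -0.049, 1.532, 0.024, 1.141, -0.082], TCP at [292.919, -608.15, 233.573] pointing down, gripper open.
Joint ranges: [-2.59, 2.59], [-0.33, 1.99], [-1.39, 1.29], [0.1, 2.45], [-1.04, 4.18], [0.21, 1.99], [-2.66, 2.66]. Speed limits (rad/s): [2.57, 2.57, 3.14, 3.14, 3.14, 3.14, 3.14].

### API

Orientations are given as a rotation vector (axis times angle).
In Python, from workcell import manip, viewer, ticket gives the robot as it stands.
- The arm moves only by the tool step_arm, never from a script. Its argument "targets" is a list of rows, each a list of 6 numbers: the shift along the world's x, y, z scaled (see below), then the turn, a rotation vector about the world's x, y, z scaled (see below). A call has 1 to 20 rows; each row is the pose to reach, as a shift and turn from the pose commanded when the call began; what a row does not reach only later rows make up. The controller multiplies each number of a shift by 0.6 m and each number of a turn by 90 degrees. A row lasts 1/12 s, in which the tool goes at most 41.7 mm and 7.16 degrees, less where a joint would pass 70% of its speed; a pose out of reach is approached as far as the arm can. A call with a number of a shift or a turn outside -1 to 1 is refused whole. A call with a gripper value outside its range is refused whole. "gripper" is the opening, from 0 (shut) to 1 (fully open), set as the call begins (left out, the last holds). The fingers move at their own pace and stop on an object; "squeeze" is the grip in N (left out, the last holds). Time passes only in rows, so rows that repeat a pose let the fingers close. It gives the time, the measured TCP pose, the force, the opening and the grip force at its end, in the units of the state.
- manip.observe(): the state, without advancing time (a new reading comes with each control period).
- viewer.grab_frame(name): name is "scene" or "top" or "wrist"; returns the picture (420x560x3 uint8, red, green, blue); there is no depth.
- viewer.camera_model(name): a dict with "fx", "fy", "cx", "cy" (pixels), "world_to_cam" (4x4, takes a point from world to camera coordinates); the wrist camera has in their place "tool_from_camera" (4x4, takes a point from camera to tool coordinates, whose origin is the TCP and whose axes are the flange's). Camera axes: x right, y up, looking along -z (the intrinsics and any distortion apply to the point x, -y, -z); pixel columns grow to the right and rows downward; lengths in mm; the calibration is good to about 2 mm. A picture is of the moment at which its call begins: read the wrist's pose just before it. camera_model takes no time and is no camera call.
- ticket.finish_job(): hands the job in; it is judged then, once.
The state is a dict: "t": time; "q": joint angles; "joint_velocities": joint speeds; "joint_torque": joint torques, N m; "eef_pos": TCP position; "tool_rot": TCP orientation; "contact_force": force on the tool from outside, world axes, zero at the start; "wrist_torque": the same for the moment, N m; "grip_width": finger opening in mm; "gripper_force": force on a finger pad.
Only numpy, scipy, OpenCV 4.12 (cv2) and the standard library are available. Lean on these libraries where they do the work, as an engineer would, in place of code of your own. Each camera call takes 0.05 s, during which the arm holds its last target. There are 200 camera calls.

## Working session

There is one attempt and no reset: what is moved stays moved. The work goes in short steps, Python scripts to look and compute and a tool call to move; the robot and the scene stay as the last step left them, time stands still between calls to the robot, and variables do not carry over. Pictures are saved under pics/ and viewed, at most 10 in all, crops included, and the job is handed in when it is done.

Besides the shell and the picture viewer there is one more tool, called after "Request:" as name(argument=value, ...) on one line, values as JSON. step_arm: Moves the arm, as the interface text tells. Shifts and turns lie within -1 to 1; 1 stands for 0.6 m of shift or 90 degrees of turn. Its arguments: {"type":"object","properties":{"targets":{"type":"array"},"gripper":{"type":"number"},"squeeze":{"type":"number"}},"required":["targets"]}

```bash
mkdir -p pics
cat > h.py <<'E'
import numpy as np, cv2
from workcell import manip, viewer, ticket
from scipy.spatial.transform import Rotation as R
def grab(name,fn=None):
    im=np.asarray(viewer.grab_frame(name))
    if fn: cv2.imwrite('pics/'+fn,im[:,:,::-1])
    return im
def ray(name,u,v,state=None):
    m=viewer.camera_model(name)
    d=np.array([(u-m['cx'])/m['fx'],-(v-m['cy'])/m['fy'],-1.])
    if 'world_to_cam' in m: T=np.linalg.inv(np.array(m['world_to_cam']))
    else:
        T=np.eye(4);T[:3,:3]=R.from_rotvec(state['tool_rot']).as_matrix();T[:3,3]=state['eef_pos'];T=T@np.array(m['tool_from_camera'])
    return T[:3,3],T[:3,:3]@d
def at_z(name,u,v,z,state=None):
    o,d=ray(name,u,v,state); return o+d*(z-o[2])/d[2]
def proj(name,p):
    m=viewer.camera_model(name);c=np.array(m['world_to_cam'])@np.r_[p,1]
    return m['fx']*c[0]/-c[2]+m['cx'],m['fy']*-c[1]/-c[2]+m['cy']
E
python3 - <<'E'
from h import *
s=manip.observe();print({k:np.round(v,3) for k,v in s.items()})
for n in('scene','top'):
    grab(n,n+'0.png'); m=viewer.camera_model(n);print({k:np.round(v,2).tolist() if not isinstance(v,str) else v for k,v in m.items()})
E
```

```text
{'t': np.float64(0.0), 'q': array([ 1.093,  0.469, -0.049,  1.534,  0.024,  1.141, -0.082]), 'joint_velocities': array([-0.001,  0.001,  0.001,  0.   ,  0.   ,  0.002,  0.001]), 'joint_torque': array([-1.0000e-03, -5.0797e+01, -8.1000e-02, -2.3615e+01, -6.1000e-02,
        3.8000e-02,  0.0000e+00]), 'eef_pos': array([ 292.605, -607.658,  232.491]), 'tool_rot': array([-3.061e+00, -6.990e-01,  1.000e-03]), 'contact_force': array([ 1.102, -0.039,  0.041]), 'wrist_torque': array([-0.023,  0.008,  0.028]), 'gripper_force': np.float64(0.0), 'grip_width': np.float64(87.089)}
{'fx': 400.5, 'fy': 400.5, 'cx': 286.35, 'cy': 210.78, 'world_to_cam': [[-0.56, 0.83, -0.01, 266.07], [-0.52, -0.34, 0.79, 186.45], [0.65, 0.45, 0.62, -1605.45], [0.0, 0.0, 0.0, 1.0]]}
{'fx': 529.25, 'fy': 529.25, 'cx': 286.1, 'cy': 209.15, 'world_to_cam': [[0.02, -1.0, 0.0, -11.68], [0.99, 0.02, 0.12, -498.67], [-0.12, 0.0, 0.99, -1356.67], [0.0, 0.0, 0.0, 1.0]]}
```

View pics/top0.png

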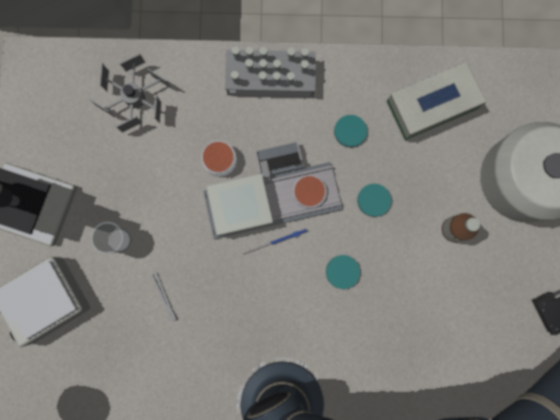

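View pics/scene0.png

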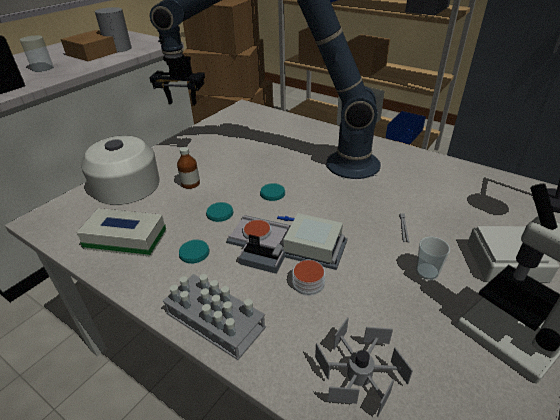

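Top view: the chamber runs right to left, with the hood at (240,205), the latch at (283,160) and the stack at (219,157). Dish candidates are the brown one on the track at (310,191), the stack's top dish at (219,157), and turquoise look-alikes at (351,131), (375,200) and (343,272). By the description, I choose the brown one at (310,191). A close crop will check that.

Run:
```python
import cv2,numpy as np
a=cv2.imread('pics/top0.png')[130:250,190:360];b=cv2.imread('pics/scene0.png')[190:300,210:360]
a=cv2.resize(a,None,fx=4.5,fy=4.5,interpolation=cv2.INTER_CUBIC);cv2.imwrite('pics/ca.png',a)
b=cv2.resize(b,None,fx=5,fy=5,interpolation=cv2.INTER_CUBIC);cv2.imwrite('pics/cb.png',b)
```

```text
(no output)
```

View pics/ca.png

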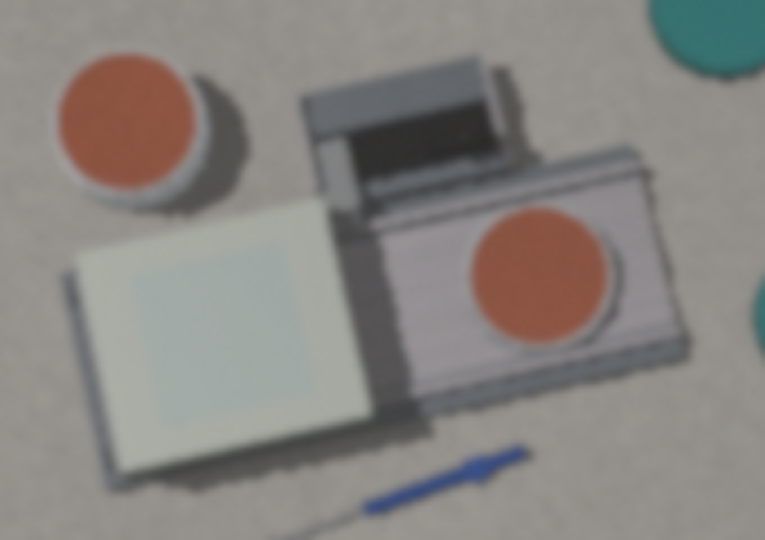

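View pics/cb.png

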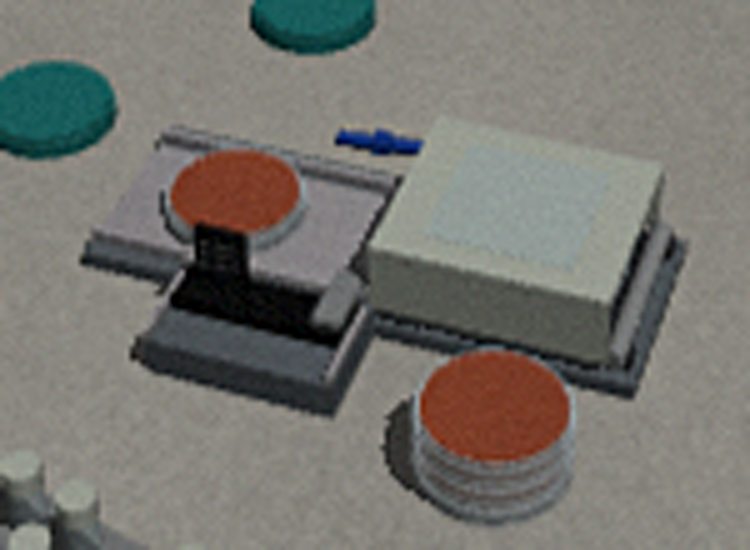

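The crops confirm it: the brown dish lies on the track at top (310,191). Hood-top corners in the top crop are (325,200), (372,412), (120,472) and (75,258). The black tab is at (222,252) in the scene crop.

```bash
cat >> h.py <<'E'
def fit(ch,w):
    ch=np.array(ch,float);w=np.array(w)[:,:2];a=ch[:,0]+1j*ch[:,1];b=w[:,0]+1j*w[:,1]
    z=((b-b.mean())*(a-a.mean()).conj()).sum();s=abs(z)/(abs(a-a.mean())**2).sum();r=z/abs(z);t=b.mean()-r*a.mean()
    return np.angle(r),t.real,t.imag,s,np.round(np.abs(r*a+t-b),1)
E
python3 - <<'E'
from h import *
c=lambda u,v:(u/4.5+190-.4,v/4.5+130-.4)
W=[at_z('top',*c(*p),70) for p in((325,200),(372,412),(120,472),(75,258))]
f=fit([(-12,-64),(-12,64),(132,64),(132,-64)],W);print(f)
th,tx,ty=f[:3];M=np.array([[np.cos(th),-np.sin(th)],[np.sin(th),np.cos(th)]])
toC=lambda p:M.T@(np.array(p[:2])-[tx,ty])
print('end corners',toC(at_z('top',*c(632,150),20)),toC(at_z('top',*c(688,352),12)))
im=cv2.cvtColor(cv2.imread('pics/top0.png'),cv2.COLOR_BGR2HSV)
m=cv2.inRange(im,(0,110,60),(15,255,255));n,l,st,ce=cv2.connectedComponentsWithStats(m)
for s_,q in zip(st,ce):
    if s_[4]>200: 
        p=at_z('top',*q,28);print(s_,q,p,toC(p),toC(at_z('top',*q,48)))
# tab: scene, intersect ray with chamber x... at z=56 and 76
for u,v,z in((222,255,56),(195,225,76),(248,232,76)):
    p=at_z('scene',u/5+210-.4,v/5+190-.4,z);print('tab',p,toC(p))
o,d=ray('scene',222/5+209.6,229/5+189.6);print('axis x',M@[1,0])
E
```

```text
(np.float64(1.8197526759145108), np.float64(519.4020693931944), np.float64(60.42177921231702), np.float64(0.9953376377927761), array([1.9, 2.2, 1.7, 2. ]))
end corners [-197.69058945  -60.75080584] [-202.27169678   63.36963996]
[     0      0    560    420 233750] [279.42429091 209.67641497] [497.37828121  16.15029432  28.        ] [-37.48010049  32.25296402] [-37.08565777  34.67989005]
[204 143  28  28 622] [217.60771704 156.3585209 ] [636.6735335 183.5524587  28.       ] [  90.43974952 -143.9944868 ] [  88.9798255 -139.0126218]
[296 177  28  28 617] [309.31766613 190.69854133] [549.47188272 -61.59540783  28.        ] [-125.66438909    0.92137029] [-123.99159895    3.80248905]
[452 215  14  22 211] [458.63033175 225.69668246] [ 464.9513572  -454.24281168   28.        ] [-485.3812781   179.58155819] [-478.49391781  179.87276217]
tab [623.32745801 -11.71956139  56.        ] [-95.52367871 -82.9462852 ]
tab [628.17737195 -26.17615979  76.        ] [-110.72956458  -84.08467763]
tab [616.12748553   3.35510907  76.        ] [-79.1397388 -79.6825747]
axis x [-0.24639262  0.9691701 ]
```

```bash
cat >> h.py <<'E'
th,O=1.8198,np.array([519.4,60.4])
M=np.array([[np.cos(th),-np.sin(th)],[np.sin(th),np.cos(th)]])
toW=lambda x,y:M@[x,y]+O
toC=lambda p:M.T@(np.array(p[:2])-O)
E
python3 - <<'E'
from h import *
s=manip.observe();r=R.from_rotvec(s['tool_rot']).as_matrix();print(r.round(3))
for y in(M@[0,1],M@[0,-1]):
    z=np.array([0,0,-1.]);y=np.r_[y,0];t=np.c_[np.cross(y,z),y,z]
    rv=R.from_matrix(t@r.T).as_rotvec();print('turn',rv,rv/(np.pi/2))
for p in((-95,-52),(-95,-62),(-95,-87),(-192,0),(8,0)):
    w=toW(*p);print(p,w,(w-s['eef_pos'][:2])/600)
E
```

```text
[[ 0.901  0.434 -0.001]
 [ 0.434 -0.901  0.002]
 [-0.    -0.002 -1.   ]]
turn [-1.78634586e-03  7.99011683e-04 -1.77065041e+00] [-1.13722309e-03  5.08666635e-04 -1.12723106e+00]
turn [-7.56516784e-04 -1.69134025e-03  1.37094141e+00] [-4.81613543e-04 -1.07674065e-03  8.72768406e-01]
(-95, -52) [593.20789458 -18.85525029] [0.50086115 0.98141404]
(-95, -62) [602.89947893 -16.39086546] [0.5170138  0.98552135]
(-95, -87) [627.12843983 -10.22990338] [0.5573954  0.99578962]
(-192, 0) [ 566.71618878 -125.6784197 ] [0.45670831 0.80337543]
(8, 0) [517.42849213  68.15326749] [0.37456215 1.12642824]
```

Request:
step_arm(targets=[[0.5,0.98,0,0,0,0.873],[0.5,0.98,0,0,0,0.873],[0.5,0.98,0,0,0,0.873],[0.5,0.98,0,0,0,0.873],[0.5,0.98,0,0,0,0.873],[0.5,0.98,0,0,0,0.873],[0.5,0.98,0,0,0,0.873],[0.5,0.98,0,0,0,0.873],[0.5,0.98,0,0,0,0.873],[0.5,0.98,0,0,0,0.873],[0.5,0.98,0,0,0,0.873],[0.5,0.98,0,0,0,0.873],[0.5,0.98,0,0,0,0.873],[0.5,0.98,0,0,0,0.873],[0.5,0.98,0,0,0,0.873],[0.5,0.98,0,0,0,0.873],[0.5,0.98,0,0,0,0.873],[0.5,0.98,0,0,0,0.873],[0.5,0.98,0,0,0,0.873]], gripper=0)

```text
t: 1.68
eef_pos: [592.4, -21.0, 232.9]
tool_rot: [-1.928, -2.48, 0.002]
contact_force: [0.2, -0.4, -0.3]
grip_width: 0.1
gripper_force: 0.0
```

Run:
```python
from h import *
s=manip.observe();print(s['t'],s['eef_pos'],toC(s['eef_pos']),s['contact_force'],s['grip_width'],s['q'])
r=R.from_rotvec(s['tool_rot']).as_matrix();print(r.round(3))
grab('wrist','w1.png');print(viewer.camera_model('wrist'))
```

```text
1.6833 [592.42710548 -21.02009625 232.90057085] [-96.90566225 -50.70979031] [ 0.15655056 -0.36794661 -0.29176089] 0.1042953112448551 [ 0.38303184  0.39045488 -0.55141419  1.71167036  0.22582     1.10474845
  0.01165943]
[[-0.246  0.969 -0.001]
 [ 0.969  0.246 -0.001]
 [-0.    -0.002 -1.   ]]
{'fx': 346.77597539984464, 'fy': 346.77597539984464, 'cx': 277.9337518401501, 'cy': 209.03025479590647, 'tool_from_camera': array([[ 4.88830010e-04,  9.58852329e-01,  2.83904866e-01,
         7.80125456e+01],
       [ 9.99999151e-01, -1.25895753e-04, -1.29661095e-03,
         7.60400087e-02],
       [-1.20751601e-03,  2.83905259e-01, -9.58851576e-01,
        -1.51422585e+02],
       [ 0.00000000e+00,  0.00000000e+00,  0.00000000e+00,
         1.00000000e+00]])}
```

View pics/w1.png

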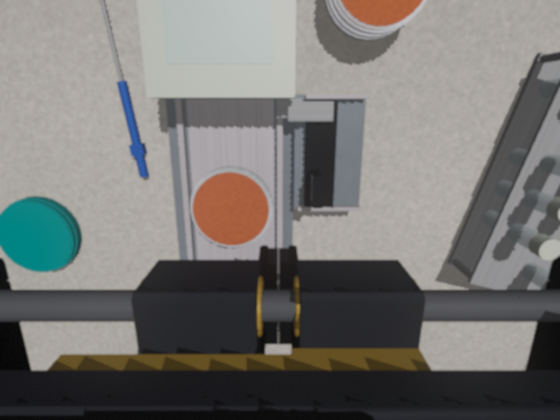

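Wrist view: the tab's top is at about (315,187) and the dish is centred at (231,208). The hood's front edge is at row 97 and the loop's handle is at (133,130), clear of the track.

Run:
```python
from h import *
s=manip.observe()
for n,u,v,z in(('tab',315,187,76),('tabL',309,187,76),('tabR',322,187,76),('dishL',191,208,24),('dishR',271,208,24),('dishtop',231,168,24),('dishbot',231,248,24),('hoodL',146,97,70),('hoodR',296,97,70),('plinthR',365,97,26)):
    print(n,toC(at_z('wrist',u,v,z,s)).round(1))
```

```text
tab [-90.4 -84.4]
tabL [-90.3 -78.9]
tabR [-90.4 -90.8]
dishL [-125.4   43.6]
dishR [-125.5  -43.1]
dishtop [-81.8  -1.5]
dishbot [-172.2    2.1]
hoodL [-12.   63.1]
hoodR [-12.2 -66.3]
plinthR [ -11.2 -136.4]
```

Request:
step_arm(targets=[[0,0,-0.07,0,0,0],[0,0,-0.14,0,0,0],[0,0,-0.2,0,0,0],[0,0,-0.25,0,0,0],[0,0,-0.29,0,0,0],[0,0,-0.29,0,0,0],[0,0,-0.29,0,0,0]])

```text
t: 2.32
eef_pos: [591.9, -22.0, 58.9]
tool_rot: [-1.93, -2.477, 0.003]
contact_force: [-0.4, 0.3, 1.8]
grip_width: 0.5
gripper_force: 0.0
```

Request:
step_arm(targets=[[0.01,0.0025,0,0,0,0],[0.02,0.005,0,0,0,0],[0.025,0.006,0,0,0,0],[0.03,0.0075,0,0,0,0],[0.035,0.009,0,0,0,0],[0.04,0.01,0,0,0,0],[0.045,0.0115,0,0,0,0],[0.05,0.0125,0,0,0,0]])

```text
t: 2.98
eef_pos: [622.8, -12.8, 59.7]
tool_rot: [-1.928, -2.48, 0.001]
contact_force: [-3.8, -0.6, 3.0]
grip_width: 0.3
gripper_force: 1.7
```

Contact at about 3 N. Continue another 9 mm.

Request:
step_arm(targets=[[0.004,0.001,0,0,0,0],[0.008,0.002,0,0,0,0],[0.011,0.003,0,0,0,0],[0.014,0.0035,0,0,0,0],[0.014,0.0035,0,0,0,0]])

```text
t: 3.4
eef_pos: [631.9, -10.3, 59.4]
tool_rot: [1.928, 2.48, 0.001]
contact_force: [-0.3, 0.1, 0.6]
grip_width: 0.6
gripper_force: 0.2
```

Run:
```python
from h import *
s=manip.observe();print(s['t'],toC(s['eef_pos']),s['contact_force'])
a=grab('scene')[180:310,200:380];b=grab('top')[120:250,180:360]
cv2.imwrite('pics/c2.png',cv2.resize(np.hstack([a,b])[:,:,::-1],None,fx=2.2,fy=2.2,interpolation=cv2.INTER_CUBIC))
```

```text
3.4 [-96.24567519 -91.55573678] [-0.29577424  0.06961274  0.62619719]
```

View pics/c2.png

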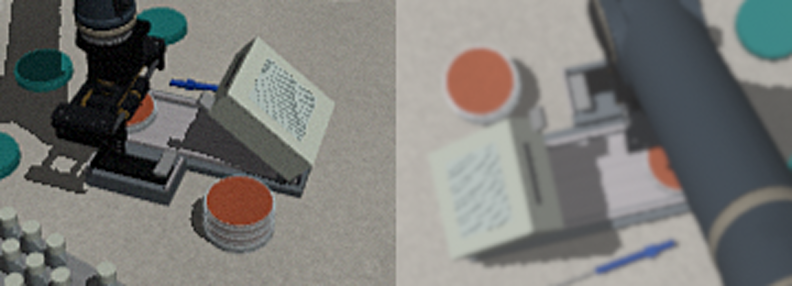

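The hood is swinging open. Next I retreat, rise, and go behind the dish.

Request:
step_arm(targets=[[-0.016,-0.004,0,0,0,0],[-0.032,-0.008,0,0,0,0],[-0.032,-0.008,0.06,0,0,0],[-0.032,-0.008,0.12,0,0,0],[-0.032,-0.008,0.134,0,0,0],[-0.07,-0.06,0.134,0,0,0],[-0.09,-0.12,0.134,0,0,0],[-0.108,-0.18,0.134,0,0,0],[-0.108,-0.192,0.134,0,0,0],[-0.108,-0.192,0.134,0,0,0],[-0.108,-0.192,0.134,0,0,0]])

```text
t: 4.42
eef_pos: [566.0, -125.6, 139.9]
tool_rot: [-1.929, -2.479, -0.001]
contact_force: [-0.7, 0.2, -0.4]
grip_width: 0.6
gripper_force: 0.0
```

Request:
step_arm(targets=[[0,0,0,0,0,0],[0,0,0,0,0,0],[0,0,0,0,0,0],[0,0,0,0,0,0]], gripper=0.4)

```text
t: 4.75
eef_pos: [566.8, -124.4, 139.9]
tool_rot: [-1.925, -2.482, -0.001]
contact_force: [0.4, 0.7, 0.3]
grip_width: 19.8
gripper_force: 0.0
```

Run:
```python
from h import *
s=manip.observe();print(s['t'],s['eef_pos'],toC(s['eef_pos']),s['contact_force'],s['grip_width'])
im=grab('wrist','w2.png')
```

```text
4.75 [ 566.7717437  -124.35235716  139.94993136] [-190.72852617   -0.38063437] [0.43982671 0.74358225 0.32313813] 19.819506278612835
```

View pics/w2.png

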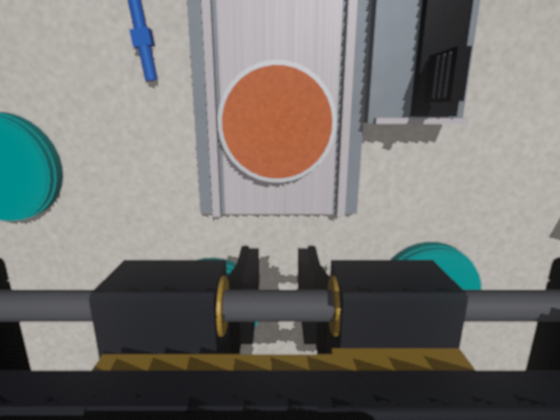

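The dish is flat and centred at (277,121). The fingers are behind it on the centre line, the turquoise look-alikes at (20,165), (215,265) and (435,265) are clear, and the loop is untouched. Descend.

Request:
step_arm(targets=[[0,0,-0.06,0,0,0],[0,0,-0.12,0,0,0],[0,0,-0.16,0,0,0],[0,0,-0.187,0,0,0],[0,0,-0.187,0,0,0],[0,0,-0.187,0,0,0]])

```text
t: 5.3
eef_pos: [566.4, -125.2, 27.1]
tool_rot: [-1.926, -2.48, 0.0]
contact_force: [1.0, -0.0, 0.5]
grip_width: 34.4
gripper_force: 0.0
```

Request:
step_arm(targets=[[-0.0025,0.01,0,0,0,0],[-0.005,0.02,0,0,0,0],[-0.0075,0.03,0,0,0,0],[-0.0114,0.045,0,0,0,0],[-0.0153,0.06,0,0,0,0],[-0.0191,0.075,0,0,0,0],[-0.0229,0.09,0,0,0,0],[-0.0267,0.105,0,0,0,0],[-0.0305,0.12,0,0,0,0],[-0.0343,0.135,0,0,0,0],[-0.0381,0.15,0,0,0,0],[-0.042,0.165,0,0,0,0],[-0.0458,0.18,0,0,0,0],[-0.0496,0.195,0,0,0,0],[-0.0534,0.21,0,0,0,0],[-0.0572,0.225,0,0,0,0],[-0.061,0.24,0,0,0,0],[-0.0648,0.255,0,0,0,0],[-0.0686,0.27,0,0,0,0],[-0.0712,0.28,0,0,0,0]])

```text
t: 6.97
eef_pos: [523.4, 43.8, 27.8]
tool_rot: [-1.926, -2.481, -0.001]
contact_force: [-0.0, 0.0, 0.4]
grip_width: 34.4
gripper_force: 0.4
```

Run:
```python
from h import *
s=manip.observe();print(s['t'],s['eef_pos'],toC(s['eef_pos']),s['contact_force'])
a=grab('scene')[180:310,200:380];s=manip.observe();b=grab('wrist')
b=cv2.resize(b,(396,297));a=cv2.resize(a,(396,286),interpolation=cv2.INTER_CUBIC)
cv2.imwrite('pics/c3.png',np.hstack([a,b[:286]])[:,:,::-1])
```

```text
6.9667 [523.36769451  43.77052691  27.76449496] [-17.09438675   0.25281752] [-0.00332661  0.03549388  0.35784888]
```

View pics/c3.png

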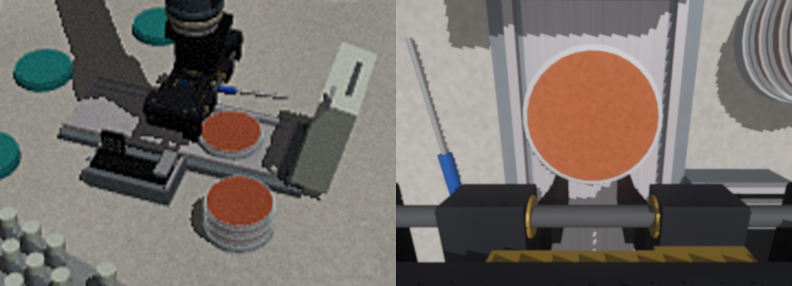

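The hood is fully open and the dish is flat at the fingers, between the rails. It has about 26 mm still to go.

Request:
step_arm(targets=[[-0.0025,0.01,0,0,0,0],[-0.005,0.02,0,0,0,0],[-0.0065,0.026,0,0,0,0],[-0.008,0.032,0,0,0,0],[-0.0085,0.034,0,0,0,0],[-0.009,0.036,0,0,0,0]])

```text
t: 7.57
eef_pos: [518.3, 64.0, 27.7]
tool_rot: [-1.928, -2.481, 0.0]
contact_force: [0.5, -0.2, -0.4]
grip_width: 35.1
gripper_force: 0.2
```

Request:
step_arm(targets=[[-0.0005,0.0016,0,0,0,0],[-0.001,0.0032,0,0,0,0],[-0.0012,0.0048,0,0,0,0]])

```text
t: 7.82
eef_pos: [517.7, 66.5, 27.7]
tool_rot: [1.929, 2.48, -0.0]
contact_force: [-0.1, -0.6, -0.1]
grip_width: 35.1
gripper_force: 0.2
```

Request:
step_arm(targets=[[-0.0005,0.0016,0,0,0,0],[-0.001,0.0032,0,0,0,0],[-0.0012,0.0048,0,0,0,0]])

```text
t: 8.07
eef_pos: [516.9, 69.6, 27.8]
tool_rot: [-1.928, -2.48, -0.0]
contact_force: [0.6, 0.5, -0.4]
grip_width: 35.2
gripper_force: 0.2
```

```bash
cat > d.py <<'E'
from h import *
s=manip.observe();b=grab('wrist','w_%d.png'%(s['t']*100));print(s['t'],toC(s['eef_pos']),s['contact_force'])
m=cv2.inRange(cv2.cvtColor(b,cv2.COLOR_RGB2HSV),(0,110,60),(18,255,255))
n,l,st,ce=cv2.connectedComponentsWithStats(m)
for k in range(1,n):
    if st[k][4]>3000:
        x,y,w,h=st[k][:4];e=at_z('wrist',x+w/2,y,28,s);print(st[k],'gel front',toC(e),'ctr',toC(at_z('wrist',*ce[k],28,s)),'w',toC(at_z('wrist',x,y+h/2,28,s))-toC(at_z('wrist',x+w,y+h/2,28,s)))
E
python3 d.py
```

```text
8.0667 [9.55795451 0.13228086] [ 0.57063144  0.53996142 -0.41009017]
[  186    73   184   182 26409] gel front [100.59896616  -0.13112206] ctr [ 6.35632870e+01 -1.72776493e-02] w [-3.79962879e-02  8.05658802e+01]
```

Request:
step_arm(targets=[[-0.0005,0.0016,0,0,0,0],[-0.001,0.0032,0,0,0,0],[-0.001,0.0032,0,0,0,0]])

```text
t: 8.37
eef_pos: [516.6, 70.2, 27.8]
tool_rot: [1.928, 2.479, -0.002]
contact_force: [0.1, -3.8, -0.1]
grip_width: 34.5
gripper_force: 1.9
```

```bash
python3 d.py
```

```text
8.3667 [10.19500643  0.25713424] [ 0.1330615  -3.81719371 -0.1485025 ]
[  186    74   185   182 26380] gel front [100.84387182  -0.27128263] ctr [6.38830789e+01 1.42918658e-02] w [1.33931535e-02 8.10324766e+01]
```

The dish is on the stop: force rose to 3.8 N and it stalled where predicted. Retreat and rise.

Request:
step_arm(targets=[[0.0025,-0.01,0,0,0,0],[0.0075,-0.03,0,0,0,0],[0.015,-0.06,0,0,0,0],[0.025,-0.1,0,0,0,0],[0.025,-0.1,0.06,0,0,0],[0.025,-0.1,0.12,0,0,0],[0.025,-0.1,0.18,0,0,0],[0.025,-0.1,0.24,0,0,0],[0.025,-0.16,0.28,0,0,0],[0.025,-0.22,0.28,0,0,0],[0.025,-0.28,0.28,0,0,0],[0.025,-0.34,0.28,0,0,0],[0.025,-0.34,0.28,0,0,0],[0.025,-0.34,0.28,0,0,0]])

```text
t: 9.58
eef_pos: [530.8, -135.6, 195.5]
tool_rot: [-1.935, -2.475, -0.0]
contact_force: [-0.6, 1.4, 0.1]
grip_width: 34.5
gripper_force: 0.0
```

Run:
```python
from h import *
print(manip.observe()['contact_force'])
a=grab('scene')[180:310,200:380];b=grab('top','t9.png')[120:250,180:360]
cv2.imwrite('pics/c4.png',cv2.resize(np.hstack([a,b])[:,:,::-1],None,fx=2.2,fy=2.2,interpolation=cv2.INTER_CUBIC))
im=cv2.cvtColor(cv2.imread('pics/t9.png'),cv2.COLOR_BGR2HSV)
n,l,st,ce=cv2.connectedComponentsWithStats(cv2.inRange(im,(0,110,60),(15,255,255)))
for k in range(1,n):
    if st[k][4]>200: print(st[k],toC(at_z('top',*ce[k],28)),toC(at_z('top',*ce[k],48)))
```

```text
[-0.61847668  1.40624201  0.05206014]
[204 143  28  28 623] [  90.38087908 -143.91049846] [  88.92224403 -138.92995082]
[227 193  28  28 615] [59.81543246  0.71902198] [58.79988382  3.6029742 ]
[451 215  19  24 297] [-486.13333911  182.50609505] [-479.23464113  182.75480418]
```

View pics/c4.png

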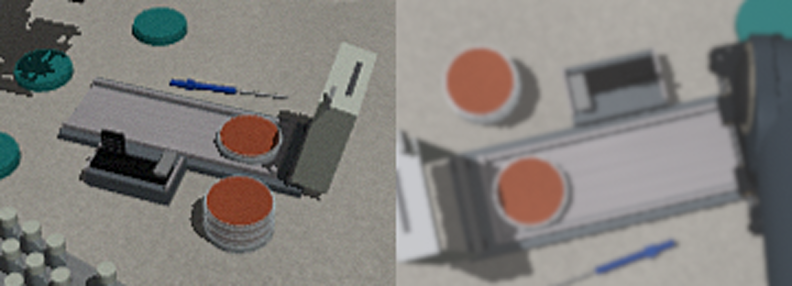

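The dish measures x = 59.8 mm (60 expected), the hood is open, the stack hasn't moved, and the arm is clear.

```bash
python3 -c "
from workcell import ticket;print(ticket.finish_job())"
```

```text
the job is handed in; nothing more can be done
None
```

The job is handed in: the latch is slid clear, the hood is fully open, and the dish lies flat against the stop (centre at x = 59.8 mm, 60 expected); the stack and loop beside the chamber are unmoved, and the robot is touching nothing.

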